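Open a push-and-turn safety cap and park it in the dish

ROBOT

A 7-joint arm with a two-finger parallel gripper is mounted at the origin on a cart in front of the work surface, level with it; the furniture and walls round the work are solid. World frame = base frame: x ahead of the robot, y to its left, z up, the work surface at z = 0. Lengths are in m, angles in rad, forces in N, time in s.
With the tool pointing down it reaches from about 0.35 to 0.9 m from the base axis. Payload 7.2 kg.
Tool frame: the origin (TCP) lies at the very end of the fingers, on their centre line; the grasp point (between the pads) lies 19 mm behind it; z points along the fingers, y is the line along which they close (so a half turn about z gives the same grasp; the last joint's range is limited). The gripper opens to 88 mm and grips with 3 to 60 N. Pads are 20 mm wide; open, the fingers measure 115 mm over their backs; the gripper's body (75 mm by 178 mm) begins 61 mm behind the grasp point.
Start: joints at [1.119, 0.411, -0.013, 1.596, 0.006, 1.134, -0.082], TCP at [0.234, -0.58, 0.223] pointing down, gripper open.
Joint ranges: [-2.95, 2.95], [-0.29, 1.99], [-1.47, 1.44], [0.14, 2.54], [-1.03, 4.17], [0.13, 1.85], [-2.86, 2.86]. Speed limits (rad/s): [2.39, 2.39, 3.01, 3.01, 3.14, 3.14, 3.14].

INTERFACE

Orientations are given as [roll, pitch, yaw] about the fixed x, y, z axes, in that order (R = Rz(yaw) Ry(pitch) Rx(roll)).
In Python, from bench import manip gives the robot as it stands.
- The arm moves only by the shell command python3 shift.py 'ROWS' [FORCE]. ROWS is a JSON list of rows, 1 to 20 of them, each of 7 numbers: a rotation vector rx, ry, rz in rad, then dx, dy, dz in m, then the finger opening in m; each row shifts and turns the commanded pose from where the row before left it, along the tool's axes as they then stand; what a row does not reach is not made up. A row lasts 1/8 s, in which the tool goes at most 0.0625 m and 0.188 rad, less where a joint would pass 70% of its speed; a pose out of reach is approached as far as the arm can. The fingers move at their own pace and stop on an object; FORCE is the grip in N (left out, the last holds). Time passes only in rows, so rows that do not move let the fingers close. It prints the time, the measured TCP pose, the force, the opening and the grip force at its end.
- manip.observe(): the state, without advancing time (a new reading comes with each control period).
- manip.camera(name): name is "side" or "top" or "wrist"; returns a dict with "frame" (384x512x3 uint8, red, green, blue), "depth" (384x512 float32, m along the optical axis (not along the pixel's ray), 0 where there is no reading), "mtx" (3x3 intrinsics, pixels), "eye" and "rotation" of the camera in the world. Camera axes: x right, y down, z forward; pixel columns grow to the right and rows downward; lengths in m; the calibration is good to about 2 mm. The wrist camera is an equidistant fisheye: a pixel r from the principal point sees the ray r / f radians off the axis. A picture is of the moment at which its call begins.
- manip.close_job(): hands the job in; it is judged then, once.
The state is a dict: "time": time; "qpos": joint angles; "joint_velocities": joint speeds; "tau": joint torques, N m; "eef_pos": TCP position; "tcp_rot": TCP orientation; "ft_force": force on the tool from outside, world axes, zero at the start; "torque": the same for the moment, N m; "opening": finger opening in m; "grip_force": force on a finger pad.
Only numpy, scipy, OpenCV 4.12 (cv2) and the standard library are available. Lean on these libraries where they do the work, as an engineer would, in place of code of your own. Each camera call takes 0.05 s, during which the arm holds its last target. There are 200 camera calls.

TASK

Open the square amber glass bottle that stands in the blue holder: its red safety cap spins idly unless it is pushed down, so press it firmly, turn it anticlockwise while pressing until it comes free or meets its stop, and lift it off; do not force it, neither down nor against the stop (keep the load on the bottle under 40 N), and do not pull the bottle up with it. Then set the cap down gently, mouth down, in the little glass petri dish and let go. Leave the small beaker, the bench timer and the syringe where they are.

Things in the scene. Friction and masses are not known exactly. Their poses are not given: they have to be found in the camera images.
- cap_shell: the red knurled outer shell of the loose two-piece cap (110 g in all), 46 mm across, 29 mm tall. Origin on the cap's axis 5 mm under the shell's lower edge: not pressed, that is the underside of the white inner cap; z up. It springs up and turns idly on the inner cap, which it hides and holds; when the shell is let go the inner cap stays where it was
- cap_top (a point): centre of the shell's flat top, 34 mm above the shell's origin. Pressed (4 N to start, 11 N fully down, 4.5 mm) its 3 teeth drop between the inner cap's 6 lugs and drive it; pressed less than 3 mm they ride over. A tooth may first rest on a lug 1 mm down (6 N) until the shell is turned; 0 to 60 degrees pass before it drives. Turning then takes 0.05 to 0.2 N m at 14 N of press, more means the stop
- neck (a point): centre of the bottle's rim, 123 mm above its foot. Four lugs under the rim hold the inner cap, which sits on a sprung liner that gives 1 mm under load. Turned anticlockwise seen from above, the inner cap is free after 32 to 39 degrees of its own turning; 10 degrees later it meets a hard stop, where it still lifts off. Free, only the cap's own weight resists lifting; else the bottle hangs on it
- bottle: square amber glass bottle, 60 x 60 mm, 123 mm tall to its rim, 0.31 to 0.59 kg, loose in the holder's pocket. Origin at the centre of its foot, z up. Closed, the cap's origin is 106 mm above it, on its axis. Do not let it press on its holder with more than 40 N in all (its weight, the press and the side forces from turning counted together)
- holder: blue block, 96 x 96 x 38 mm, screwed to the worktop, with a square pocket of 63 mm, whose floor is 8 mm above the worktop and which keeps the bottle from turning. Origin at the centre of its underside, z up
- dish: round clear glass petri dish, loose, 60 mm across and 14 mm high, open on top, inside at least 52 mm wide, floor 2 mm thick. Origin at the centre of its underside, z up
- beaker: small clear glass beaker, 56 mm wide, 70 mm tall, a bystander; origin at the centre of its foot
- timer: white bench timer with coloured buttons, 50 x 62 x 18 mm, a bystander; origin at the centre of its underside
- syringe: clear syringe lying flat, 130 x 19 x 19 mm, a bystander; origin at the centre of its underside

How it is judged:
At the end, for the whole second after the job is handed in: The cap rests upright, mouth down, on the floor of the petri dish (axes within 8 mm, underside no more than 7 mm above the dish's, tilt under 0.12 rad), at rest and released; the bottle stands in its holder (within 6 mm of centre, foot on the pocket floor, tilt under 0.1 rad) (horizontal distance between cap_shell and dish below 0.008 m and z of cap_shell in the frame of dish below 0.007 m and angle between each of cap_shell, dish's own z axis and vertical below 0.12 rad and height (world z) of dish below 0.01 m and linear speed of cap_shell below 0.02 m/s and horizontal distance between bottle and holder below 0.006 m and z of bottle in the frame of holder below 0.012 m and angle between bottle's own z axis and vertical below 0.1 rad); the robot touches nothing.
It fails at once if the bottle is pressed or wrenched in its holder with more than 40 N in all (contact force between bottle and holder above 40 N).
It fails at once if the bottle is lifted more than 6 mm off its pocket's floor (z of bottle in the frame of holder above 0.014 m).
It fails at once if the dish is struck or squeezed (over 50 N on it in all, top and bottom) (contact force between dish and anything else above 50 N).
It fails at once if the beaker, the timer or the syringe is moved more than 25 mm (distance of any of beaker, timer, syringe from where it was at the start of the episode above 0.025 m).
It also fails if it takes over 66 s, if anything falls off the work surface, if the arm or the gripper's body presses on something with over 40 N, if the wrist force passes 120 N, or if a joint passes its speed limit or range.

## Working session

There is one attempt and no reset: what is moved stays moved. The work goes in short steps, Python scripts to look and compute and a shell command to move; the robot and the scene stay as the last step left them, time stands still between calls to the robot, and variables do not carry over. Pictures are saved under pics/ and viewed, at most 10 in all, crops included, and the job is handed in when it is done.

```bash
ls; mkdir -p pics; python3 - <<'E'
from bench import manip
import cv2,numpy as np
s=manip.observe(); print({k:np.round(v,3).tolist() for k,v in s.items()})
ims=[]
for n in ("side","top"):
    c=manip.camera(n); np.savez(f"pics/{n}0.npz",**{k:c[k] for k in("frame","depth","mtx","eye","rotation")})
    print(n,np.round(c["mtx"],1).tolist(),np.round(c["eye"],3).tolist(),np.round(c["rotation"],3).tolist())
    cv2.imwrite(f"pics/{n}0.png",c["frame"][...,::-1])
E
```

```text
bench.py
pics
shift.py
{'time': 0.0, 'qpos': [1.119, 0.412, -0.013, 1.597, 0.006, 1.134, -0.082], 'joint_velocities': [0.0, 0.001, -0.001, 0.0, -0.001, -0.0, -0.0], 'tau': [0.0, -58.795, 0.642, -29.107, -0.054, 0.018, 0.0], 'eef_pos': [0.234, -0.579, 0.222], 'tcp_rot': [-3.14, 0.0, 0.384], 'ft_force': [0.206, 0.845, -0.234], 'torque': [-0.015, -0.045, 0.07], 'grip_force': 0.0, 'opening': 0.088}
side [[469.5, 0.0, 254.4], [0.0, 469.5, 187.2], [0.0, 0.0, 1.0]] [0.295, 1.189, 0.522] [-1.941, -0.004, -2.945]
top [[369.3, 0.0, 253.7], [0.0, 369.3, 189.7], [0.0, 0.0, 1.0]] [0.437, 0.154, 0.972] [-3.059, -0.001, -1.584]
```
View pics/top0.png

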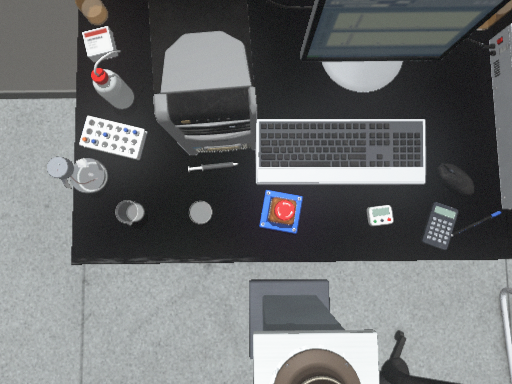

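View pics/side0.png

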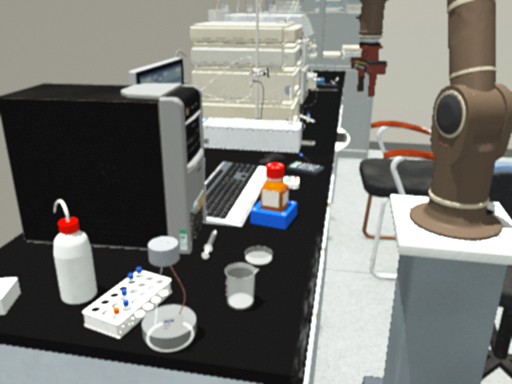

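The top view shows the holder and bottle at (281,212), the dish at (201,212), the beaker at (130,212), the timer at (380,215) and the syringe at (213,166). In the side view the cap is at (275,170) and the dish at (258,256).

```bash
cat > h.py <<'E'
import numpy as np, cv2
from scipy.spatial.transform import Rotation as R
def load(n): return dict(np.load(f"pics/{n}.npz"))
def ray(c,u,v):
    d=np.linalg.inv(c["mtx"])@[u,v,1.]
    r=np.array(c["rotation"]); M=r if r.shape==(3,3) else R.from_euler("xyz",r).as_matrix()
    return np.array(c["eye"]),M@d
def plane(c,u,v,z):
    e,d=ray(c,u,v); return e+d*(z-e[2])/d[2]
def tri(a,b):
    (e1,d1),(e2,d2)=a,b
    t=np.linalg.lstsq(np.c_[d1,-d2],e2-e1,rcond=None)[0]
    p,q=e1+t[0]*d1,e2+t[1]*d2
    return (p+q)/2,np.linalg.norm(p-q)
def blobs(m,amin=30):
    n,l,s,c=cv2.connectedComponentsWithStats(m.astype(np.uint8))
    return [(np.round(c[i],1).tolist(),s[i].tolist(),l==i) for i in range(1,n) if s[i][4]>=amin]
E
python3 - <<'E'
from h import *
for n,win in(("top",(240,180,330,240)),("side",(240,150,310,240))):
    c=load(n+"0"); f=c["frame"]; hsv=cv2.cvtColor(f,cv2.COLOR_RGB2HSV); w=np.zeros(f.shape[:2],bool); w[win[1]:win[3],win[0]:win[2]]=1
    H,S,V=cv2.split(hsv)
    red=w&((H<5)|(H>172))&(S>150)&(V>90); blue=w&(H>100)&(H<130)&(S>120)&(V>60)
    for nm,m in(("red",red),("blue",blue)):
        for b in blobs(m):
            d=c["depth"][b[2]]; print(n,nm,b[0],b[1],"depth",np.percentile(d[d>0],[5,50,95]).round(3))
            ct=cv2.findContours(b[2].astype(np.uint8),0,2)[0][0]; print("  minrect",np.round(np.array(cv2.minAreaRect(ct)[0]+cv2.minAreaRect(ct)[1]+(cv2.minAreaRect(ct)[2],)),1), np.round(cv2.minEnclosingCircle(ct)[1],1))
    # depth map cloud heights
t,s=load("top0"),load("side0")
tiles=[]
for c,(x0,y0,x1,y1) in((t,(110,140,320,250)),(s,(200,150,320,320))):
    k=cv2.resize(c["frame"][y0:y1,x0:x1],None,fx=3,fy=3,interpolation=cv2.INTER_CUBIC)
    tiles.append(k); print(k.shape)
cv=np.zeros((600,800,3),np.uint8)
a=cv2.resize(tiles[0],(430,225)); cv=np.zeros((510,800,3),np.uint8); cv[:225,:430]=a; cv[:,440:]=tiles[1][:510,:360]
cv2.imwrite("pics/z0.png",cv[...,::-1])
E
```

```text
top red [284.0, 209.8] [274, 200, 21, 20, 265] depth [0.821 0.823 0.827]
  minrect [284.  209.5  19.   20.   90. ] 10.3
top blue [279.5, 211.9] [259, 190, 44, 44, 756] depth [0.928 0.933 0.966]
  minrect [280.7 211.3  38.9  38.8  10. ] 26.5
side red [275.0, 169.8] [265, 161, 20, 18, 268] depth [1.157 1.166 1.639]
  minrect [274.5 169.5  17.   19.   90. ] 10.6
side blue [273.4, 216.0] [249, 200, 49, 30, 905] depth [1.165 1.187 1.246]
  minrect [273.  214.5  29.   48.   90. ] 26.0
(330, 630, 3)
(510, 360, 3)
```

View pics/z0.png

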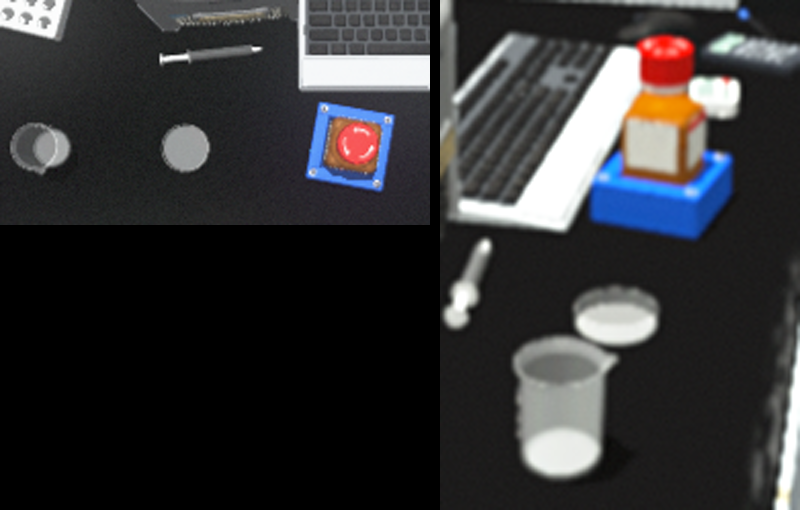

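The crop shows the red cap seated on the amber bottle in the blue holder, with about 10° of yaw in the top view. The dish is a grey disc at about (201,212) in the top view.

```bash
python3 - <<'E'
from h import *
t,s=load("top0"),load("side0")
cap,g=tri(ray(t,284.2,209.8),ray(s,275,170)); print("cap centre-ish tri",cap.round(4),"gap",round(g,4))
print("cap top plane .148",plane(t,284.0,209.6,.148).round(4))
# cap height from side: top edge row
print("holder top .038",plane(t,280.7,211.6,.038).round(4), "side blue")
f=t["frame"]; g=cv2.cvtColor(f,cv2.COLOR_RGB2GRAY)
m=np.zeros(g.shape,bool); m[195:230,185:218]=g[195:230,185:218]>70
for b in blobs(m):
    ct=max(cv2.findContours(b[2].astype(np.uint8),0,1)[0],key=len); e=cv2.fitEllipse(ct); print("dish top",b[0],b[1],np.round(e[0]+e[1],1),"depth",np.median(t["depth"][b[2]]).round(3))
    dt=plane(t,*e[0],.008); print(dt.round(4), "diam",np.mean(e[1])*.96/369)
f=s["frame"]; g2=cv2.cvtColor(f,cv2.COLOR_RGB2GRAY)
m=np.zeros(g2.shape,bool); m[243:267,240:276]=g2[243:267,240:276]>60
for b in blobs(m):
    x,y,w,h,_=b[1]; print("dish side",b[0],b[1])
    p,gap=tri(ray(t,*e[0]),ray(s,x+(w-1)/2,y+(h-1)/2)); print("tri",p.round(4),round(gap,4))
# bottle axis / cloud of cap top from depth
for c,n in((t,"top"),(s,"side")):
    H,S,V=cv2.split(cv2.cvtColor(c["frame"],cv2.COLOR_RGB2HSV)); 
    v,u=np.nonzero(((H<5)|(H>172))&(S>150)&(V>90)&(c["depth"]>0))
    P=[]
    for a,b in zip(u,v):
        if (n=="top" and 270<a<297 and 195<b<225) or (n=="side" and 262<a<288 and 158<b<185):
            e0,d=ray(c,a,b); P.append(e0+d*c["depth"][b,a])
    P=np.array(P); P=P[(P[:,2]<.2)&(P[:,2]>.09)&(np.abs(P[:,1]-cap[1])<.05)]; print(n,np.percentile(P,[2,50,98],axis=0).round(4).tolist())
# holder yaw from blue box top contour
H,S,V=cv2.split(cv2.cvtColor(t["frame"],cv2.COLOR_RGB2HSV)); b=((H>100)&(H<130)&(S>120)&(V>60)).astype(np.uint8); b[:180]=0;b[240:]=0;b[:,:240]=0;b[:,330:]=0
r=cv2.minAreaRect(np.argwhere(b)[:,::-1].astype(np.float32)); bx=cv2.boxPoints(r); W=np.array([plane(t,*q,.038) for q in bx]); print(W.round(3).tolist(),"c",W.mean(0).round(4))
d=W[1]-W[0]; print("yaw deg",np.degrees(np.arctan2(d[1],d[0])),np.linalg.norm(d))
E
```

```text
cap centre-ish tri [0.4602 0.0843 0.135 ] gap 0.0008
cap top plane .148 [0.4599 0.0858 0.148 ]
holder top .038 [0.458 0.085 0.038] side blue
dish top [200.2, 212.0] [189, 201, 24, 23, 438] [200.2 211.9  22.6  23. ] depth 0.968
[0.4605 0.2925 0.008 ] diam 0.059320589391196644
dish side [256.9, 256.0] [240, 245, 33, 22, 556]
tri [0.4641 0.2934 0.0059] 0.0072
top [[0.4391, 0.0634, 0.1327], [0.4592, 0.086, 0.1479], [0.4793, 0.1059, 0.1504]]
side [[0.4397, 0.0668, 0.1219], [0.4594, 0.1012, 0.1393], [0.4789, 0.1093, 0.1479]]
[[0.42, 0.142, 0.038], [0.516, 0.124, 0.038], [0.498, 0.027, 0.038], [0.402, 0.046, 0.038]] c [0.4589 0.0849 0.038 ]
yaw deg -10.847593404470496 0.09789424921132271
```

```bash
python3 - <<'E'
from h import *
t=load("top0"); D=t["depth"]; v,u=np.nonzero(D>0)
e,d=ray(t,0,0); K=np.linalg.inv(t["mtx"]); M=R.from_euler("xyz",t["rotation"]).as_matrix()
P=t["eye"]+(M@(K@np.c_[u,v,np.ones(len(u))].T*D[v,u])).T
x0=np.arange(.3,.85,.05); y0=np.arange(.55,-.4,-.05)
print("rows x, cols y",y0.round(2))
for x in x0[::-1]:
    print(round(x,2),[int(1000*P[k,2].max()) if (k:=(abs(P[:,0]-x)<.025)&(abs(P[:,1]-y)<.025)).any() else -1 for y in y0])
E
```

```text
rows x, cols y [ 0.55  0.5   0.45  0.4   0.35  0.3   0.25  0.2   0.15  0.1   0.05 -0.
 -0.05 -0.1  -0.15 -0.2  -0.25 -0.3  -0.35]
0.8 [3, 195, 185, 3, 349, 350, 350, 350, 350, 4, 4, 5, 11, 16, 16, 15, 8, 5, 6]
0.75 [129, 182, 122, 4, 348, 358, 358, 358, 357, 5, 4, 4, 6, 4, 4, 4, 4, 3, 4]
0.7 [33, 46, 43, 5, 348, 359, 358, 358, 357, 27, 28, 28, 29, 28, 28, 28, 24, 23, 4]
0.65 [48, 48, 48, 4, 348, 358, 358, 358, 357, 30, 28, 27, 27, 26, 27, 27, 29, 27, 4]
0.6 [179, 32, 32, 5, 6, 352, 348, 343, 339, 25, 25, 26, 25, 25, 24, 24, 24, 24, 19]
0.55 [180, 6, 7, 6, 4, 19, 18, 4, 15, 20, 17, 17, 18, 18, 16, 16, 16, 19, 35]
0.5 [33, 73, 73, 4, 4, 16, 15, 5, 39, 150, 150, 4, 4, 5, 4, 4, 5, 11, 33]
0.45 [5, 73, 73, 4, 5, 16, 15, 4, 42, 152, 151, 4, 4, 4, 21, 22, 6, 15, 14]
0.4 [5, 4, 5, 5, 5, 5, 5, 5, 40, 43, 41, 3, 4, 5, 19, 13, 5, 17, 16]
0.35 [4, 4, 5, 5, 4, 4, 5, 3, 5, 6, 5, 5, 4, 3, 5, 4, 6, 14, 13]
0.3 [-1, -1, -1, -1, -1, -1, -1, -1, -1, -1, -1, -1, -1, -1, -1, -1, -1, -1, -1]
```

```bash
python3 shift.py '[[0,0,0,0.036,-0.042,-0.003,0.088],[0,0,0,0.036,-0.042,-0.003,0.088],[0,0,0,0.036,-0.042,-0.003,0.088],[0,0,0,0.036,-0.042,-0.003,0.088],[0,0,0,0.036,-0.042,-0.003,0.088],[0,0,0,0.036,-0.042,-0.003,0.088],[0,0,0,0.036,-0.042,-0.003,0.088],[0,0,0,0.036,-0.042,-0.003,0.088],[0,0,0,0.036,-0.042,-0.003,0.088],[0,0,0,0.036,-0.042,-0.003,0.088],[0,0,0,0.036,-0.042,-0.003,0.088],[0,0,0,0.036,-0.042,-0.003,0.088],[0,0,-0.108,0.026,-0.028,0,0.088],[0,0,-0.108,0,0,0,0.088],[0,0,0,0,0,0,0.088],[0,0,0,0,0,0,0.088]]' 30
python3 - <<'E'
from bench import manip
import cv2,numpy as np
s=manip.observe(); print({k:np.round(v,3).tolist() for k,v in s.items()})
c=manip.camera("wrist"); np.savez("pics/w1.npz",**{k:c[k] for k in("frame","depth","mtx","eye","rotation")})
print(np.round(c["mtx"],1).tolist(),np.round(c["eye"],3),np.round(c["rotation"],3)); cv2.imwrite("pics/w1.png",c["frame"][...,::-1])
E
```

```text
time: 2.1
eef_pos: [0.4593, 0.0846, 0.2585]
tcp_rot: [3.142, 0.0, 0.596]
ft_force: [0.5, -0.6, -0.2]
opening: 0.0878
grip_force: 0.0
{'time': 2.1, 'qpos': [0.273, 0.158, -0.619, 1.881, 0.101, 1.134, -1.358], 'joint_velocities': [0.004, -0.004, -0.0, -0.0, -0.0, -0.0, 0.006], 'tau': [-0.287, -35.78, -2.739, -29.083, -0.029, -0.073, 0.039], 'eef_pos': [0.459, 0.085, 0.258], 'tcp_rot': [3.142, 0.0, 0.596], 'ft_force': [0.521, -0.644, -0.217], 'torque': [-0.084, 0.009, 0.014], 'grip_force': 0.0, 'opening': 0.088}
[[297.3, 0.0, 254.9], [0.0, 297.3, 190.2], [0.0, 0.0, 1.0]] [0.517 0.124 0.42 ] [ 2.885e+00  1.000e-03 -9.740e-01]
```

View pics/w1.png

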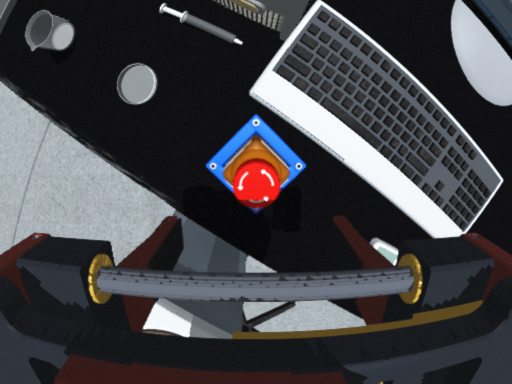

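The wrist view shows the red cap at about (257,184) in the blue holder. The dish is at (137,84), the syringe and beaker are upper left, and the fingers are along the bottom.

```bash
cat >> h.py <<'E'
def fray(c,u,v):
    K=c["mtx"]; a,b=u-K[0,2],v-K[1,2]; r=np.hypot(a,b); th=r/K[0,0]
    d=np.array([a/r*np.sin(th),b/r*np.sin(th),np.cos(th)])
    return np.array(c["eye"]),R.from_euler("xyz",c["rotation"]).as_matrix()@d
def fplane(c,u,v,z):
    e,d=fray(c,u,v); return e+d*(z-e[2])/d[2]
E
python3 - <<'E'
from h import *
w,t,s=load("w1"),load("top0"),load("side0"); f=w["frame"]
H,S,V=cv2.split(cv2.cvtColor(f,cv2.COLOR_RGB2HSV)); m=((H<5)|(H>172))&(S>150)&(V>60); m[:145]=0;m[225:]=0;m[:,:220]=0;m[:,300:]=0
D=w["depth"]
b=max(blobs(m),key=lambda b:b[1][4]); print(b[0],b[1],np.percentile(D[b[2]],[5,50,95]).round(3))
# top face: pixels whose 3D z (depth along axis) near .148
Rm=R.from_euler("xyz",w["rotation"]).as_matrix()
pts=[]
for v,u in np.argwhere(b[2]):
    e,d=fray(w,u,v); dc=Rm.T@d; p=e+d*D[v,u]/dc[2]; pts.append((u,v,*p))
pts=np.array(pts); print("z pct",np.percentile(pts[:,4],[5,25,50,75,95]).round(4))
k=pts[pts[:,4]>np.percentile(pts[:,4],75)-.004]; mk=np.zeros_like(m,np.uint8); mk[k[:,1].astype(int),k[:,0].astype(int)]=1
ct=max(cv2.findContours(mk,0,1)[0],key=len); q=np.array([fplane(w,*p[0],.148)[:2] for p in ct]); c,r=cv2.minEnclosingCircle(q.astype(np.float32)); el=cv2.fitEllipse((q*1e4).astype(np.float32)); print("cap circle",np.round(c,4),round(r,4),"ellipse",np.round(el[0],1),np.round(el[1],1))
print("tri cap w/top",tri(fray(w,*cv2.fitEllipse(ct)[0]),ray(t,284,209.7)), cv2.fitEllipse(ct)[0])
g=cv2.cvtColor(f,cv2.COLOR_RGB2GRAY); m=np.zeros(g.shape,bool); m[55:112,108:168]=g[55:112,108:168]>60
b=max(blobs(m),key=lambda b:b[1][4]); ct=max(cv2.findContours(b[2].astype(np.uint8),0,1)[0],key=len); print("dish",b[0],b[1])
for z in(0.0,.014):
    q=np.array([fplane(w,*p[0],z)[:2] for p in cv2.convexHull(ct)]); el=cv2.fitEllipse((q*1e4).astype(np.float32)); print(z,np.round(el[0],1),np.round(el[1],1))
print("tri dish",tri(fray(w,*cv2.fitEllipse(ct)[0]),ray(t,200.2,211.9)))
E
```

```text
[256.1, 183.3] [233, 159, 48, 49, 1643] [0.276 0.281 0.287]
z pct [0.1368 0.1463 0.1469 0.1474 0.1482]
cap circle [0.4619 0.0866] 0.0229 ellipse [4620.6  864.8] [437.  438.6]
tri cap w/top (array([0.45999265, 0.08489542, 0.13584213]), np.float64(0.00027598968650274395)) (255.8588104248047, 184.71240234375)
dish [136.5, 83.5] [117, 63, 40, 42, 1335]
0.0 [4611.3 2979.5] [626.4 664.2]
0.014 [4629.8 2921.5] [605.5 642.1]
tri dish (array([0.46151828, 0.29314013, 0.00797799]), np.float64(0.0022021637450742306))
```

```bash
python3 shift.py '[[0,0,0,0.0018,-0.0005,0.026,0.088],[0,0,0,0,0,0.026,0.088],[0,0,0,0,0,0.026,0.088],[0,0,0,0,0,0.026,0.088],[0,0,0,0,0,0.0255,0.088],[0,0,0,0,0,0,0.05],[0,0,0,0,0,0,0.05],[0,0,0,0,0,0,0.05],[0,0,0,0,0,0,0.05]]' 40
python3 shift.py '[[0,0,0,0,0,0,0.04],[0,0,0,0,0,0,0.04],[0,0,0,0,0,0,0.04],[0,0,0,0,0,0,0.04]]' 40
```

```text
time: 3.28
eef_pos: [0.4612, 0.0867, 0.1299]
tcp_rot: [3.141, -0.001, 0.599]
ft_force: [0.2, -0.2, -1.0]
opening: 0.0518
grip_force: 0.0
time: 3.78
eef_pos: [0.4612, 0.0865, 0.1294]
tcp_rot: [3.141, -0.001, 0.6]
ft_force: [2.3, -2.2, 3.8]
opening: 0.0454
grip_force: 40.0
```

```bash
python3 shift.py '[[0,0,0,0,0.0005,0.001,0.04],[0,0,0,0,0,0.001,0.04],[0,0,0,0,0,0,0.04]]' 40
python3 - <<'E'
from bench import manip
s=manip.observe(); print(s["ft_force"].round(2) if hasattr(s["ft_force"],"round") else s["ft_force"],s["torque"],s["opening"])
E
```

```text
time: 4.15
eef_pos: [0.4615, 0.0862, 0.1274]
tcp_rot: [3.141, -0.001, 0.6]
ft_force: [2.0, -2.8, 7.4]
opening: 0.045
grip_force: 40.0
[ 2.01 -2.85  7.41] [-0.67000736 -0.42500099  0.00089669] 0.04501718476048114
```

```bash
python3 shift.py '[[0,0,0,0,0,0.001,0.04],[0,0,0,0,0,0.001,0.04],[0,0,0,0,0,0,0.04]]' 40; python3 shift.py '[[0,0,0,0,0.0005,0.0005,0.04],[0,0,0,0,0,0,0.04]]' 40
```

```text
time: 4.53
eef_pos: [0.462, 0.0861, 0.1262]
tcp_rot: [3.14, -0.002, 0.599]
ft_force: [0.2, -4.3, 14.5]
opening: 0.0449
grip_force: 40.0
time: 4.78
eef_pos: [0.4621, 0.0858, 0.1259]
tcp_rot: [3.14, -0.001, 0.6]
ft_force: [-0.8, -4.9, 17.2]
opening: 0.0451
grip_force: 40.0
```

```bash
python3 shift.py '[[0,0,-0.06,-0.0006,0,-0.0003,0.04],[0,0,-0.06,0,0,0,0.04],[0,0,0,0,0,0,0.04]]' 40; python3 -c "
from bench import manip
s=manip.observe(); print(s['torque'],s['ft_force'])"
```

```text
time: 5.15
eef_pos: [0.4616, 0.0857, 0.1256]
tcp_rot: [3.141, -0.002, 0.721]
ft_force: [2.0, -2.3, 8.4]
opening: 0.0455
grip_force: 40.0
[-0.56274477 -0.39326748  0.01242978] [ 1.98031218 -2.34686681  8.40244086]
```

```bash
python3 shift.py '[[0,0,0,0,0,0.001,0.04],[0,0,0,0,0,0.001,0.04],[0,0,0,0,0,0,0.04]]' 40; python3 -c "
from bench import manip
s=manip.observe(); print(s['torque'],s['ft_force'])"
```

```text
time: 5.52
eef_pos: [0.4617, 0.0857, 0.1238]
tcp_rot: [3.14, -0.002, 0.72]
ft_force: [2.1, -2.1, 11.5]
opening: 0.0452
grip_force: 40.0
[-0.54186021 -0.22463425  0.13518476] [ 2.09816491 -2.08580785 11.52465215]
```

```bash
python3 shift.py '[[0,0,0,0,0,0.0006,0.04],[0,0,0,0,0,0,0.04]]' 40; python3 -c "
from bench import manip
s=manip.observe(); print(s['torque'],s['ft_force'])"; python3 shift.py '[[0,0,-0.07,0,0,0,0.04],[0,0,-0.07,0,0,0,0.04],[0,0,0,0,0,0,0.04]]' 40; python3 -c "
from bench import manip
s=manip.observe(); print(s['torque'],s['ft_force'])"
```

```text
time: 5.78
eef_pos: [0.4619, 0.0857, 0.1236]
tcp_rot: [3.14, -0.002, 0.72]
ft_force: [-0.7, -2.5, 16.9]
opening: 0.0454
grip_force: 40.0
[-0.65224183  0.12561833  0.06968535] [-0.65473958 -2.48446415 16.89224427]
time: 6.15
eef_pos: [0.4618, 0.0858, 0.1236]
tcp_rot: [3.14, -0.001, 0.861]
ft_force: [-1.3, -3.5, 17.2]
opening: 0.0456
grip_force: 40.0
[-0.71477397  0.14680963 -0.02803325] [-1.2736463  -3.49493673 17.24303647]
```

```bash
cat > o.py <<'E'
from bench import manip
s=manip.observe(); print("T",s['torque'].round(3),"F",s['ft_force'].round(2),"q7",round(s['qpos'][6],3))
E
python3 shift.py '[[0,0,-0.08,0,0,-0.0002,0.04],[0,0,-0.08,0,0,0,0.04],[0,0,0,0,0,0,0.04]]' 40; python3 o.py;  python3 shift.py '[[0,0,-0.08,0,0,0,0.04],[0,0,-0.08,0,0,0,0.04],[0,0,0,0,0,0,0.04]]' 40; python3 o.py
```

```text
time: 6.52
eef_pos: [0.4617, 0.0862, 0.1236]
tcp_rot: [3.14, -0.002, 1.021]
ft_force: [-0.0, -1.4, 15.7]
opening: 0.0456
grip_force: 40.0
T [-0.321  0.165 -0.069] F [-0.04 -1.45 15.7 ] q7 -1.113
time: 6.9
eef_pos: [0.4615, 0.0862, 0.1236]
tcp_rot: [3.14, -0.001, 1.181]
ft_force: [-0.6, -2.9, 16.6]
opening: 0.0454
grip_force: 40.0
T [-0.379  0.259 -0.097] F [-0.61 -2.91 16.61] q7 -0.97
```

```bash
python3 shift.py '[[0,0,-0.08,0,0,-0.0002,0.04],[0,0,-0.08,0,0,0,0.04],[0,0,0,0,0,0,0.04]]' 40; python3 o.py;  python3 shift.py '[[0,0,-0.08,0,0,0,0.04],[0,0,-0.08,0,0,0,0.04],[0,0,0,0,0,0,0.04]]' 40; python3 o.py
```

```text
time: 7.28
eef_pos: [0.4613, 0.0861, 0.1237]
tcp_rot: [3.14, -0.001, 1.341]
ft_force: [-0.7, -0.9, 14.5]
opening: 0.0455
grip_force: 40.0
T [-0.388  0.21  -0.091] F [-0.73 -0.92 14.5 ] q7 -0.828
time: 7.65
eef_pos: [0.4612, 0.0861, 0.1237]
tcp_rot: [3.141, -0.0, 1.501]
ft_force: [-2.0, -1.4, 15.7]
opening: 0.0453
grip_force: 40.0
T [-0.4    0.306 -0.082] F [-1.96 -1.36 15.73] q7 -0.686
```

```bash
python3 shift.py '[[0,0,-0.06,0,0,0,0.04],[0,0,-0.06,0,0,0,0.04],[0,0,0,0,0,0,0.04]]' 40; python3 o.py
```

```text
time: 8.02
eef_pos: [0.4612, 0.0861, 0.1236]
tcp_rot: [3.141, -0.0, 1.621]
ft_force: [-1.6, -2.0, 14.2]
opening: 0.0453
grip_force: 40.0
T [-0.417  0.304 -0.155] F [-1.6  -1.99 14.2 ] q7 -0.581
```

```bash
python3 shift.py '[[0,0,-0.05,0,0,0,0.04],[0,0,-0.03,0,0,0,0.04],[0,0,0,0,0,0,0.04]]' 40; python3 o.py
```

```text
time: 8.4
eef_pos: [0.4612, 0.0861, 0.1237]
tcp_rot: [3.141, -0.0, 1.7]
ft_force: [-0.9, -2.0, 14.9]
opening: 0.0455
grip_force: 40.0
T [-0.452  0.37  -0.136] F [-0.93 -1.96 14.87] q7 -0.512
```

```bash
python3 shift.py '[[0,0,-0.05,0,0,0,0.04],[0,0,-0.03,0,0,0,0.04],[0,0,0,0,0,0,0.04]]' 40; python3 o.py
```

```text
time: 8.78
eef_pos: [0.4613, 0.0861, 0.1237]
tcp_rot: [3.14, -0.0, 1.78]
ft_force: [-0.2, -1.5, 14.1]
opening: 0.0455
grip_force: 40.0
T [-0.488  0.236 -0.301] F [-0.19 -1.51 14.07] q7 -0.442
```

```bash
python3 shift.py '[[0,0,0,0,0,0,0.04]]' 40; python3 o.py; python3 shift.py '[[0,0,0.03,0,0,0,0.04],[0,0,0,0,0,0,0.04]]' 40; python3 o.py; python3 shift.py '[[0,0,0,0,0,-0.002,0.04],[0,0,0,0,0,-0.002,0.04],[0,0,0,0,0,-0.002,0.04],[0,0,0,0,0,0,0.04]]' 40; python3 o.py
```

```text
time: 8.9
eef_pos: [0.4613, 0.0861, 0.1237]
tcp_rot: [3.14, -0.0, 1.779]
ft_force: [-0.5, -1.7, 15.0]
opening: 0.0454
grip_force: 40.0
T [-0.443  0.226 -0.254] F [-0.45 -1.69 15.02] q7 -0.442
time: 9.15
eef_pos: [0.4613, 0.0861, 0.1237]
tcp_rot: [3.14, -0.0, 1.749]
ft_force: [-0.9, -1.9, 14.4]
opening: 0.0452
grip_force: 40.0
T [-0.5    0.202 -0.164] F [-0.92 -1.95 14.35] q7 -0.469
time: 9.65
eef_pos: [0.4609, 0.086, 0.1289]
tcp_rot: [3.141, -0.001, 1.75]
ft_force: [0.9, 0.4, 3.8]
opening: 0.0452
grip_force: 40.0
T [-0.037 -0.463  0.017] F [0.9  0.42 3.84] q7 -0.459
```

```bash
python3 shift.py '[[0,0,0,0,0,-0.0015,0.04],[0,0,0,0,0,-0.0015,0.04],[0,0,0,0,0,0,0.04]]' 40; python3 o.py; python3 shift.py '[[0,0,0,0,0,-0.001,0.04],[0,0,0,0,0,0,0.04]]' 40; python3 o.py
```

```text
time: 10.02
eef_pos: [0.4602, 0.0854, 0.1314]
tcp_rot: [-3.141, -0.0, 1.75]
ft_force: [0.8, 0.6, -1.0]
opening: 0.0454
grip_force: 40.0
T [ 0.071 -0.261  0.084] F [ 0.84  0.61 -0.95] q7 -0.454
time: 10.28
eef_pos: [0.4605, 0.0854, 0.1325]
tcp_rot: [-3.141, 0.0, 1.75]
ft_force: [1.5, 0.8, -1.0]
opening: 0.0455
grip_force: 40.0
T [ 0.051 -0.208  0.027] F [ 1.53  0.8  -1.03] q7 -0.453
```

Only the cap's own weight shows, so it is free. I'll keep lifting and watch the force.

```bash
python3 shift.py '[[0,0,0,0,0,-0.001,0.04],[0,0,0,0,0,-0.001,0.04],[0,0,0,0,0,0,0.04]]' 40; python3 o.py; python3 shift.py '[[0,0,0,0,0,-0.002,0.04],[0,0,0,0,0,-0.002,0.04],[0,0,0,0,0,0,0.04]]' 40; python3 o.py;
```

```text
time: 10.65
eef_pos: [0.4608, 0.0855, 0.1348]
tcp_rot: [3.142, 0.0, 1.75]
ft_force: [-0.2, -0.2, -2.1]
opening: 0.0455
grip_force: 40.0
T [-0.007 -0.193 -0.012] F [-0.15 -0.18 -2.14] q7 -0.45
time: 11.02
eef_pos: [0.4608, 0.0855, 0.1389]
tcp_rot: [3.142, 0.0, 1.75]
ft_force: [-1.7, -0.0, -1.5]
opening: 0.0458
grip_force: 40.0
T [-0.004 -0.202 -0.022] F [-1.74 -0.03 -1.54] q7 -0.443
```

```bash
python3 shift.py '[[0,0,0,0,0,-0.02,0.04],[0,0,0,0,0,-0.02,0.04],[0,0,0,0,0,-0.02,0.04],[0,0,0,0,0,-0.02,0.04],[0,0,-0.174,0,0,0,0.04],[0,0,-0.174,0,0,0,0.04],[0,0,-0.174,0,0,0,0.04],[0,0,-0.174,0,0,0,0.04],[0,0,-0.174,0,0,0,0.04],[0,0,-0.174,0,0,0,0.04],[0,0,-0.174,0,0,0,0.04],[0,0,-0.174,0,0,0,0.04],[0,0,0,0,0,0,0.04]]' 40; python3 o.py
python3 shift.py '[[0,0,0,0,0.035,0,0.04],[0,0,0,0,0.035,0,0.04],[0,0,0,0,0.035,0,0.04],[0,0,0,0,0.035,0,0.04],[0,0,0,0,0,0,0.04],[0,0,0,0,0,0,0.04]]' 40; python3 o.py
python3 - <<'E'
from bench import manip
import cv2,numpy as np
ims=[]
for n in("wrist","side"):
    c=manip.camera(n); np.savez(f"pics/{n}2.npz",**{k:c[k] for k in("frame","depth","mtx","eye","rotation")}); ims.append(c["frame"])
cv=np.zeros((576,800,3),np.uint8); cv[:384,:512]=ims[0]; cv[:,520:800]=cv2.resize(ims[1][110:302,195:288],(280,576))
cv2.imwrite("pics/v2.png",cv[...,::-1])
E
```

```text
time: 12.65
eef_pos: [0.4606, 0.0854, 0.2185]
tcp_rot: [3.141, -0.001, 3.141]
ft_force: [0.6, 0.1, -1.8]
opening: 0.0453
grip_force: 40.0
T [ 0.04  -0.142 -0.022] F [ 0.63  0.11 -1.76] q7 0.905
time: 13.4
eef_pos: [0.4606, 0.225, 0.2185]
tcp_rot: [-3.141, -0.0, 3.14]
ft_force: [-0.1, -0.1, -0.7]
opening: 0.0452
grip_force: 40.0
T [ 0.003 -0.136 -0.007] F [-0.13 -0.07 -0.75] q7 0.603
```

View pics/v2.png

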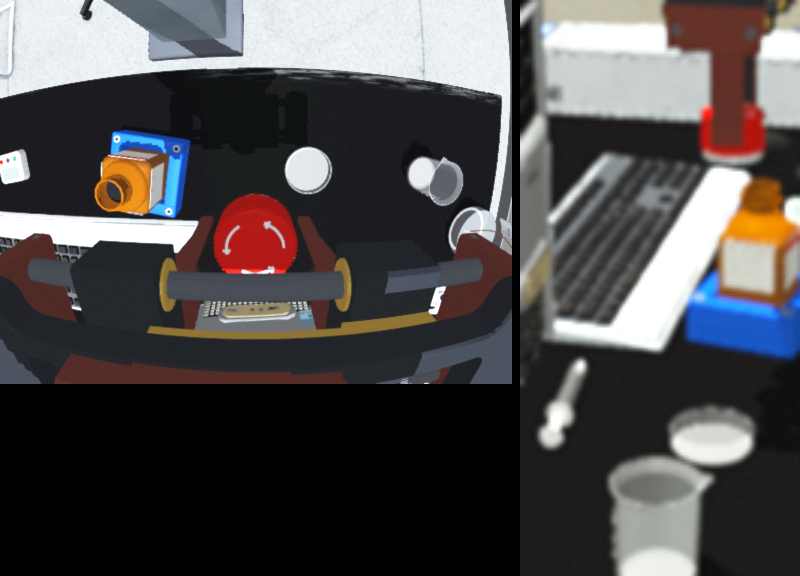

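The wrist picture shows the open bottle at (115,190) seated in the holder. The cap is held at (257,235), and the dish lies clear at (308,170). In the side crop the cap hangs upright, with its white underside below the fingertips.

```bash
python3 - <<'E'
from h import *
w,s=load("wrist2"),load("side2"); f=w["frame"]; D=w["depth"]; Rm=R.from_euler("xyz",w["rotation"]).as_matrix()
def pt(u,v):
    e,d=fray(w,u,v); dc=Rm.T@d; return e+d*D[v,u]/dc[2]
H,S,V=cv2.split(cv2.cvtColor(f,cv2.COLOR_RGB2HSV)); m=((H<5)|(H>172))&(S>150)&(V>120); m[:185]=0;m[285:]=0;m[:,:205]=0;m[:,310:]=0
b=max(blobs(m),key=lambda b:b[1][4]); P=np.array([pt(u,v) for v,u in np.argwhere(b[2])]); print("held cap",b[1],np.percentile(P[:,2],[5,25,50,75,95]).round(4))
k=P[abs(P[:,2]-np.median(P[:,2]))<.003]; A=np.c_[k[:,:2]-[.4606,.225],np.ones(len(k))]; co=np.linalg.lstsq(A,k[:,2],rcond=None)[0]; print("top plane slope",co.round(4)); print("top xy range",np.percentile(k,[1,50,99],axis=0).round(4).tolist())
g=cv2.cvtColor(f,cv2.COLOR_RGB2GRAY); m=np.zeros(g.shape,bool); m[140:202,275:342]=g[140:202,275:342]>60
b=max(blobs(m),key=lambda b:b[1][4]); ct=max(cv2.findContours(b[2].astype(np.uint8),0,1)[0],key=len); print("dish",b[0],b[1])
for z in(0.0,.014):
    q=np.array([fplane(w,*p[0],z)[:2] for p in cv2.convexHull(ct)]); el=cv2.fitEllipse((q*1e4).astype(np.float32)); print(z,np.round(el[0],1),np.round(el[1],1))
t=load("top0"); print("tri",tri(fray(w,*cv2.fitEllipse(ct)[0]),ray(t,200.2,211.9)))
# side: held cap extents at plane x~.4606,y~.225
F=s["frame"]; H,S,V=cv2.split(cv2.cvtColor(F,cv2.COLOR_RGB2HSV)); m=((H<5)|(H>172))&(S>180)&(V>120); m[:130]=0;m[190:]=0;m[:,:240]=0;m[:,290:]=0
for b in blobs(m): print("side red",b[0],b[1])
Rs=R.from_euler("xyz",s["rotation"]).as_matrix()
def pix(p):
    q=s["mtx"]@(Rs.T@(np.array(p)-s["eye"])); return (q[:2]/q[2]).round(1)
for n,z in(("tip",.2185),("shell low",.2185-.0105),("top",.2185+.0185)): print(n,pix([.4606,.225+.023,z]),pix([.4606,.225,z]))
col=[F[r,265].tolist() for r in range(140,168,1)]; print(col)
E
```

```text
held cap [213, 194, 84, 80, 5023] [0.217  0.2351 0.2359 0.2365 0.2372]
top plane slope [0.014  0.0088 0.2361]
top xy range [[0.4394, 0.2047, 0.2335], [0.4577, 0.2255, 0.2361], [0.475, 0.2468, 0.2375]]
dish [307.8, 170.0] [284, 146, 49, 49, 1849]
0.0 [4644.5 2959.7] [640.9 655.4]
0.014 [4617.5 2933.9] [617.3 631.2]
tri (array([0.46015826, 0.29124727, 0.02050138]), np.float64(0.0009540200518659283))
side red [265.8, 154.3] [255, 145, 21, 16, 167]
tip [263.8 157.6] [265.7 154.5]
shell low [263.8 162.3] [265.7 159.1]
top [263.9 149.2] [265.8 146.3]
[[98, 49, 41], [98, 49, 41], [97, 47, 39], [98, 48, 41], [97, 48, 39], [98, 48, 40], [96, 48, 40], [97, 48, 41], [98, 48, 40], [99, 48, 40], [98, 48, 40], [98, 48, 40], [98, 49, 40], [98, 49, 40], [99, 51, 41], [100, 51, 39], [98, 51, 40], [103, 49, 40], [123, 41, 35], [157, 29, 23], [180, 28, 22], [189, 76, 72], [195, 147, 142], [191, 187, 180], [152, 158, 152], [104, 109, 106], [182, 191, 188], [255, 255, 255]]
```

```bash
python3 shift.py '[[0,0,0,-0.0006,0.034,0,0.04],[0,0,0,0,0.0338,0,0.04],[0,0,0,0,0,0.04,0.04],[0,0,0,0,0,0.04,0.04],[0,0,0,0,0,0.04,0.04],[0,0,0,0,0,0.04,0.04],[0,0,0,0,0,0.02,0.04],[0,0,0,0,0,0,0.04],[0,0,0,0,0,0,0.04]]' 40; python3 o.py
python3 - <<'E'
from bench import manip
import cv2,numpy as np
c=manip.camera("side"); a=c["frame"]; b=manip.camera("wrist")["frame"]
cv=np.zeros((600,800,3),np.uint8); cv[:360,:400]=cv2.resize(a[200:290,210:310],(400,360)); cv[:384,410:]=b[:,60:450]
cv2.imwrite("pics/v3.png",cv[:390,:,::-1])
E
```

```text
time: 14.62
eef_pos: [0.4621, 0.2938, 0.0401]
tcp_rot: [3.14, 0.002, 3.141]
ft_force: [-0.3, 0.0, -0.8]
opening: 0.0453
grip_force: 40.0
T [ 0.055 -0.109 -0.026] F [-0.34  0.03 -0.81] q7 0.293
```

View pics/v3.png

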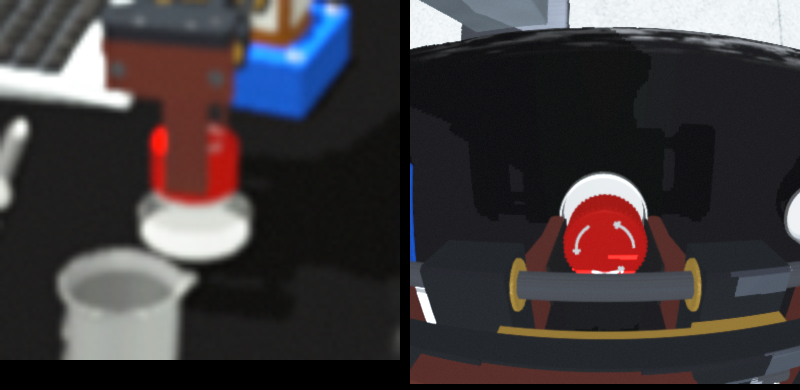

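The cap hovers over the dish, centred within a pixel or two: dish 560–648 and cap 563–648 in the wrist crop. Next I'll lower it gently.

```bash
python3 shift.py '[[0,0,0,0.0008,-0.0008,0.006,0.04],[0,0,0,0,0,0.006,0.04],[0,0,0,0,0,0.005,0.04],[0,0,0,0,0,0.002,0.04],[0,0,0,0,0,0,0.04]]' 40; python3 o.py; python3 shift.py '[[0,0,0,0,0,0.001,0.04],[0,0,0,0,0,0,0.04]]' 40
```

```text
time: 15.35
eef_pos: [0.4604, 0.2925, 0.0195]
tcp_rot: [-3.141, -0.0, -3.141]
ft_force: [1.2, -0.0, -0.0]
opening: 0.0455
grip_force: 40.0
T [ 0.049 -0.116 -0.005] F [ 1.18 -0.04 -0.01] q7 0.269
time: 15.6
eef_pos: [0.4605, 0.2925, 0.0188]
tcp_rot: [-3.142, 0.0, -3.141]
ft_force: [0.2, -0.5, -0.7]
opening: 0.0451
grip_force: 40.0
```

```bash
python3 shift.py '[[0,0,0,0,0,0.001,0.04],[0,0,0,0,0,0,0.04]]' 40
```

```text
time: 15.85
eef_pos: [0.4605, 0.2925, 0.0177]
tcp_rot: [-3.142, -0.0, -3.141]
ft_force: [-1.0, 0.6, -1.2]
opening: 0.0455
grip_force: 40.0
```

```bash
python3 shift.py '[[0,0,0,0,0,0.0007,0.04],[0,0,0,0,0,0,0.04]]' 40; python3 shift.py '[[0,0,0,0,0,0.0005,0.04],[0,0,0,0,0,0,0.04]]' 40
```

```text
time: 16.1
eef_pos: [0.4606, 0.2926, 0.0173]
tcp_rot: [-3.141, 0.0, -3.141]
ft_force: [0.4, -1.5, 3.4]
opening: 0.0454
grip_force: 40.0
time: 16.35
eef_pos: [0.4606, 0.2926, 0.0167]
tcp_rot: [3.142, 0.0, -3.141]
ft_force: [0.5, -1.2, 4.7]
opening: 0.0453
grip_force: 40.0
```

```bash
python3 shift.py '[[0,0,0,0,0,-0.0005,0.04],[0,0,0,0,0,0,0.05],[0,0,0,0,0,0,0.06],[0,0,0,0,0,0,0.07],[0,0,0,0,0,0,0.07],[0,0,0,0,0,0,0.07]]' 10; python3 shift.py '[[0,0,0,0,0,-0.005,0.07],[0,0,0,0,0,-0.015,0.07],[0,0,0,0,0,-0.04,0.07],[0,0,0,0,0,-0.04,0.07],[0,0,0,0,0,-0.04,0.07],[0,0,0,0,0,-0.03,0.07],[0,0,0,0,0,0,0.07],[0,0,0,0,0,0,0.07]]'
python3 - <<'E'
from bench import manip
import cv2,numpy as np
c=manip.camera("side"); a=c["frame"]; w=manip.camera("wrist"); b=w["frame"]
np.savez("pics/w4.npz",**{k:w[k] for k in("frame","depth","mtx","eye","rotation")})
cv=np.zeros((400,800,3),np.uint8); cv[:400,:400]=cv2.resize(a[160:260,220:320],(400,400)); cv[:384,410:]=b[:,60:450]
cv2.imwrite("pics/v4.png",cv[:,:,::-1])
E
```

```text
time: 17.1
eef_pos: [0.4605, 0.2925, 0.017]
tcp_rot: [-3.142, -0.0, -3.141]
ft_force: [0.8, -0.7, 0.8]
opening: 0.0703
grip_force: 0.0
time: 18.1
eef_pos: [0.4604, 0.2921, 0.1869]
tcp_rot: [-3.141, 0.0, -3.142]
ft_force: [-0.3, -0.4, -1.0]
opening: 0.07
grip_force: 0.0
```

View pics/v4.png

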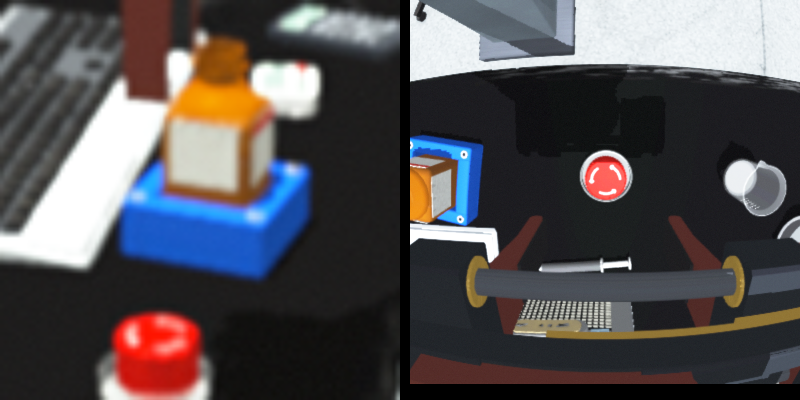

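The cap stands upright and centred in the dish (wrist crop at (606,176)). The bottle is seated in its holder and nothing is touching the robot. One quick height check, then I'll hand in.

```bash
python3 - <<'E'
from h import *
from bench import manip
w=load("w4"); D=w["depth"]; Rm=R.from_euler("xyz",w["rotation"]).as_matrix(); H,S,V=cv2.split(cv2.cvtColor(w["frame"],cv2.COLOR_RGB2HSV))
m=((H<5)|(H>172))&(S>150)&(V>100); m[:145]=0;m[210:]=0;m[:,:630-410+0]=0;m[:,300:]=0
P=[]
for v,u in np.argwhere(m):
    e,d=fray(w,u,v); P.append(e+d*D[v,u]/(Rm.T@d)[2])
P=np.array(P); zt=np.median(P[:,2]); k=P[abs(P[:,2]-zt)<.003]; print("top z",zt.round(4),"xy",((k.min(0)+k.max(0))/2).round(4))
co=np.linalg.lstsq(np.c_[k[:,:2]-k[:,:2].mean(0),np.ones(len(k))],k[:,2],rcond=None)[0]; print("slope",co.round(3))
if .03<zt<.042: print(manip.close_job())
E
```

```text
top z 0.0349 xy [0.4614 0.2931 0.0345]
slope [0.008 0.003 0.035]
the job is handed in; nothing more can be done
None
```

The bottle is open and still seated in its holder, and the cap rests upright, mouth down and centred in the petri dish; the job was handed in after about 18 s, with no verdict shown.

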